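# Rock the angle gauge to its set mark and hold it

### The arm

A 7-joint arm with a two-finger parallel gripper is mounted at the origin on a cart in front of the work surface, level with it; the furniture and walls round the work are solid. World frame = base frame: x ahead of the robot, y to its left, z up, the work surface at z = 0. Lengths are in m, angles in rad, forces in N, time in s.
With the tool pointing down it reaches from about 0.35 to 0.9 m from the base axis. Payload 8.1 kg.
Tool frame: the origin (TCP) lies on the centre line of the jaws, within the pads' length; the fingertips stand 25 mm ahead of it and the grasp point (between the pads) lies 6 mm ahead of it; z points along the fingers, y is the line along which they close (so a half turn about z gives the same grasp; the last joint's range is limited). The gripper opens to 85 mm and grips with 20 to 120 N. Pads are 22 mm wide; open, the fingers measure 114 mm over their backs; the gripper's body (76 mm by 85 mm) begins 54 mm behind the grasp point. The pads swing forward as they close: fully open they stand 13 mm farther back than shut.
Start: joints at [-1.231, 0.434, 0.025, 1.573, -0.012, 1.134, -0.075], TCP at [0.268, 0.565, 0.217] pointing down, gripper open.
Joint ranges: [-2.62, 2.62], [-0.44, 2.09], [-1.27, 1.32], [0.08, 2.57], [-1.32, 4.46], [0.12, 2], [-2.74, 2.74]. Speed limits (rad/s): [2.22, 2.22, 3.01, 3.01, 3.14, 3.14, 3.14].

### API

Orientations are given as a unit quaternion [x, y, z, w].
In Python, from rig import * gives the robot as it stands.
- The arm moves only by the tool creep_tool, called after ">>>" as a command line: name --pt "numbers of a row" for each row, then --argument value for the rest. Schema: {"type":"object","properties":{"deltas":{"type":"array","items":{"type":"array","items":{"type":"number"},"minItems":5,"maxItems":5},"minItems":1,"maxItems":12},"only":{"type":"string"},"quiet":{"type":"boolean"},"lines":{"type":"string"}},"required":["deltas"],"additionalProperties":false}. deltas is a list of rows, 1 to 12 of them, each of 5 numbers: dx, dy, dz in units of 100 mm, then a turn about the tool's z in units of 0.05 rad, then the finger opening in m; each row is the pose to reach, as a shift and turn from the pose commanded when the call began, along the tool's axes at that moment; what a row does not reach only later rows make up. A row lasts 1/8 s, in which the tool goes at most 0.0625 m and 0.188 rad, less where a joint would pass 70% of its speed; a pose out of reach is approached as far as the arm can. The fingers move at their own pace and stop on an object; the grip force is fixed at half the most. Time passes only in rows, so rows that do not move let the fingers close. The tool returns the time, the measured TCP pose, the force, the opening and the grip force at its end. only (a regular expression) keeps the lines of the reply that match it, lines (a string "A,B") keeps lines A to B, and quiet returns only ok. Input that does not fit is refused with a message, and nothing moves.
- sense(): the state, without advancing time (a new reading comes with each control period).
- get_image(name): name is "scene" or "top"; returns the picture (420x560x3 uint8, red, green, blue); there is no depth.
- camera_info(name): a dict with "fx", "fy", "cx", "cy" (pixels), "extrinsics" (4x4, takes a point from camera to world coordinates). Camera axes: x right, y down, z forward; pixel columns grow to the right and rows downward; lengths in m; the calibration is good to about 2 mm. A picture is of the moment at which its call begins. camera_info takes no time and is no camera call.
- close_job(): hands the job in; it is judged then, once.
Trained networks look in the newest picture that a camera, given by its name, has taken for a name from the list of things; names that differ only in an ending like _2 or _b are one class to them, and where a whole thing is asked for, a point or a joint stands for the part that bears it (a point fixed in the world has none). Each returns a list of dicts, best first, with "confidence" (0 to 1); they miss things now and then, are a little off and sometimes report something else, mostly with a low value. They report only what shows in the picture. A call takes as long as a camera call. They do not tell look-alikes from the thing itself.
- find_in(camera, query): "point" ([x, y, z] in m, in world coordinates, good to about 4 mm: the middle of the surface that is visible of it).
The state is a dict: "time": time; "joint_positions": joint angles; "dq": joint speeds; "effort": joint torques, N m; "eef_pos": TCP position; "orientation": TCP orientation; "ft_force": force on the tool from outside, world axes, zero at the start; "moment": the same for the moment, N m; "grip_width": finger opening in m; "gripper_force": force on a finger pad.
Only numpy, scipy, OpenCV 4.12 (cv2) and the standard library are available. Lean on these libraries where they do the work, as an engineer would, in place of code of your own. Each camera call takes 0.05 s, during which the arm holds its last target. There are 200 camera calls.

### The job

Pick up the angle gauge and set the middle of its base down gently on the higher rail of the uneven stud block, standing level along that rail with the dial towards you. Then rock it sideways over the rail until the swinging pointer comes to rest in the middle of the little fork on the dial, and finish while still gripping it there with its base resting on the rail: do not let go. Leave the other things where they are.

Things in the scene. Friction and masses are not known exactly. Their poses are not given: they have to be found in the camera images.
- gauge: loose angle gauge, 0.3 to 0.5 kg, 110 mm wide (y), 40 deep (x), 158 high; origin: centre of its flat 10 mm steel base's underside. z up, x from the white dial to the back (dial faces -x), y to the left as one faces the dial. Round dark case 104 mm across, 22 thick, top at 114 mm. Stands on the table at the start, dial towards the robot within about 30 degrees
- gauge_grip (a point): middle of the gauge's black rubber handle, 136 mm above the base underside, 2 mm behind its centre; axes as the gauge. The handle is 26 x 26 mm in plan, stands on top of the case from 114 to 158 mm above the base underside, and is meant to be gripped from above
- gauge_foot (a point): centre of the underside of the gauge's base; axes as the gauge
- pointer (a joint): the gauge's black pointer: a free, lightly damped pendulum on the dial, pivot 65 mm above the base underside; it hangs plumb and swings about 1 s after a move. Rad about the gauge's +x: 0 with the gauge level, positive with the tip left of the dial's bottom mark (to the gauge's +y); leaning the handle to the gauge's left by an angle gives that same positive value
- fork (a joint): the mark: small dark two-pronged fork low on the left of the dial, same pivot, sense and zero as the pointer. Set at 0.17 to 0.42 rad, different every time; stays there, cannot be touched (nor can the pointer). Gap between its prongs about 8 mm, pointer 3 mm wide; the pointer is on the mark when both joints read the same
- pointer_tip (a point): lower end of the pointer, 44 mm from its pivot
- fork_mid (a point): middle of the gap of the fork, 44 mm from the pivot: where the pointer tip has to be
- stud: uneven stud block, fixed: pale wooden offcut 100 (x) x 120 (y) x 44 mm, origin under its centre, with two round steel rails along its x, 90 mm long. Higher rail: axis at y +14, z 45, radius 25, top at 70 mm. Lower: axis at y -33, z 38, radius 18, top at 56 mm. Its x points away from the robot within about 20 degrees
- stud_crown (a point): middle of the top line of the higher rail, 70 mm above the table; axes as the stud block. A level gauge centred here touches only the higher rail; let go, it may topple to its right onto the lower rail
- gauge_back (a point): imaginary point 100 mm behind the middle of the gauge, 60 mm above its base underside (along its +x, away from the dial)
- stud_back (a point): imaginary point 100 mm behind stud_crown (along the stud's +x), 60 mm higher: only tells which way the back of the gauge shall look
- cup: bystander: white cast cup, loose, 54 mm wide, 65 mm high, origin at the centre of its underside
- bung: bystander: red rubber bung, loose, 41 mm wide, 32 mm high, origin at the centre of its underside
Things that resemble listed ones, but are neither listed nor needed, are in the scene too. Leave any green or purple look-alike of the gauge alone.

How it is judged:
On the way:
1. the gripped gauge stands level (within 0.1 rad) on the higher rail, its base centre within 30 mm of the middle of the rail's top, the pointer within 0.1 rad of zero, dial to the robot's side (distance between gauge_foot and stud_crown below 0.03 m and contact force between gauge and stud above 0.4 N and angle between the x axis of gauge and the x axis of stud, either way round below 0.25 rad and horizontal distance between gauge_back and stud_back below 0.07 m and contact force between the fingers and gauge above 1 N and height (world z) of gauge_foot above 0.05 m and value of joint pointer between -0.1 and 0.1 rad and angle between gauge's own z axis and vertical below 0.1 rad), for 0.2 s.
At the end, for the whole second after the job is handed in: Gauge gripped (1 N), base bearing on stud (0.4 N), base centre within 30 mm of the high rail's top middle, 50 mm up, dial to the robot's side, x axes within 0.25 rad, pointer tip within 3.2 mm of the fork's middle and under 0.4 rad/s, gauge under 20 mm/s (distance between gauge_foot and stud_crown below 0.03 m and contact force between gauge and stud above 0.4 N and angle between the x axis of gauge and the x axis of stud, either way round below 0.25 rad and horizontal distance between gauge_back and stud_back below 0.07 m and contact force between the fingers and gauge above 1 N and height (world z) of gauge_foot above 0.05 m and distance between pointer_tip and fork_mid below 0.0032 m and velocity of joint pointer between -0.4 and 0.4 rad/s and linear speed of gauge below 0.02 m/s); the arm keeps its last pose, push and grip.
It fails at once if the gauge is rammed against the stud block (over 80 N) (contact force between gauge and stud above 80 N).
It fails at once if the cup or the bung is shifted by more than 30 mm (distance of any of cup, bung from where it was at the start of the episode above 0.03 m).
It also fails if it takes over 51 s, if anything falls off the work surface, if the arm or the gripper's body presses on something with over 40 N, if the wrist force passes 120 N, or if a joint passes its speed limit or range.

## Working session

There is one attempt and no reset: what is moved stays moved. The work goes in short steps, Python scripts to look and compute and a tool call to move; the robot and the scene stay as the last step left them, time stands still between calls to the robot, and variables do not carry over. Pictures are saved under pics/ and viewed, at most 10 in all, crops included, and the job is handed in when it is done.

```bash
mkdir -p pics; python3 - <<'E'
from rig import *
import cv2,numpy as np
s=sense();print(s['time'],s['eef_pos'],s['orientation'],s['grip_width'])
for c in("scene","top"):
    im=get_image(c);cv2.imwrite(f"pics/{c}0.png",im[:,:,::-1])
    k=camera_info(c);print(c,k['fx'],k['cx'],k['cy'],np.round(k['extrinsics'],3).tolist())
    for q in("gauge","gauge_grip","stud","cup","bung","fork_mid","pointer_tip"):
        print(q,[(np.round(d['point'],3).tolist(),round(d['confidence'],2)) for d in find_in(c,q)])
a=cv2.imread("pics/scene0.png");b=cv2.imread("pics/top0.png")
cv2.imwrite("pics/both0.png",cv2.resize(np.vstack([a,b]),(400,600)) if 0 else np.hstack([a,b])[:, :][::1] if 0 else a)
E
```

```text
0.0 [0.26759105 0.56422367 0.21573892] [ 2.19607597e-01  9.75587967e-01 -7.80206016e-04 -1.13807555e-04] 0.08539179705563363
scene 490.8347074971898 276.6907011107431 219.0919597539696 [[0.692, -0.518, 0.503, -0.28], [-0.722, -0.494, 0.485, -0.964], [-0.003, -0.698, -0.716, 1.27], [0.0, 0.0, 0.0, 1.0]]
gauge [([0.528, -0.223, 0.072], 0.79), ([0.38, -0.576, 0.072], 0.75), ([0.655, -0.181, 0.073], 0.73)]
gauge_grip [([0.53, -0.221, 0.069], 0.94), ([0.376, -0.577, 0.074], 0.75), ([0.653, -0.18, 0.074], 0.69)]
stud [([0.505, 0.132, 0.044], 0.58)]
cup [([0.445, 0.012, 0.042], 0.74)]
bung [([0.672, -0.026, 0.028], 0.47), ([0.507, 0.129, 0.042], 0.26)]
fork_mid []
pointer_tip [([0.525, -0.22, 0.07], 0.73)]
top 476.0923196857 277.49191003664856 208.54189650295643 [[0.011, -0.997, 0.076, 0.439], [-1.0, -0.011, -0.002, -0.149], [0.003, -0.076, -0.997, 1.364], [0.0, 0.0, 0.0, 1.0]]
gauge [([0.39, -0.55, 0.096], 0.95), ([0.653, -0.163, 0.093], 0.68), ([0.531, -0.204, 0.098], 0.56)]
gauge_grip [([0.39, -0.548, 0.097], 0.97), ([0.532, -0.203, 0.099], 0.7), ([0.651, -0.165, 0.096], 0.64)]
stud [([0.52, 0.139, 0.052], 0.75)]
cup [([0.451, 0.021, 0.02], 0.68)]
bung [([0.679, -0.019, 0.036], 0.61)]
fork_mid []
pointer_tip []
```

View pics/scene0.png

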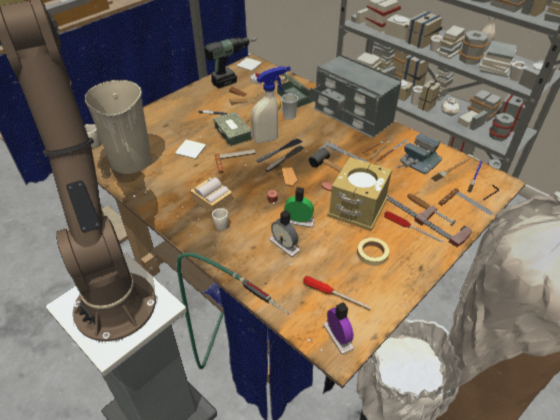

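View pics/top0.png

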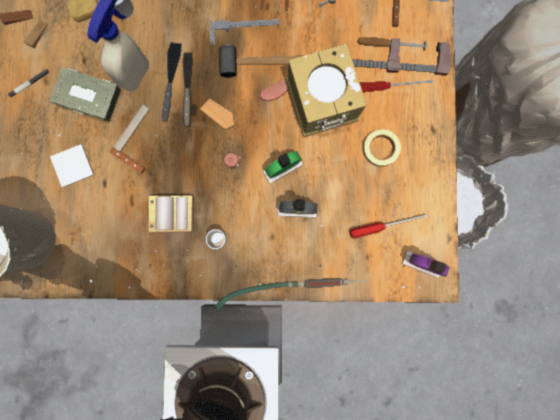

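Candidates for the gauge: grey at scene (286,233) / top (298,208), green at scene (299,208) and purple at scene (341,325). Only the grey one fits, because it has the dark case and white dial and is neither green nor purple. The stud block is at scene (212,190) / top (170,213), the cup at top (215,239) and the bung at top (231,160). I'll confirm in an enlarged crop.

```bash
python3 - <<'E'
import cv2,numpy as np
a=cv2.imread("pics/scene0.png");b=cv2.imread("pics/top0.png")
f=lambda im,x,y,w,h,z:cv2.resize(im[y:y+h,x:x+w],None,fx=z,fy=z,interpolation=cv2.INTER_CUBIC)
A=f(a,260,200,50,60,6)   # 300x360 
B=f(b,270,185,60,50,5)   # 300x250 
C=f(b,140,185,60,60,6) # 360
D=f(a,185,165,60,50,5)
L=np.vstack([A,B[:240]]);R=np.vstack([C,D[:240].repeat(1,0)[:, :300]] ) if 0 else None
out=np.zeros((600,700,3),np.uint8);out[:360,:300]=A;out[350+0:600,:300]=B;out[:360,320:680]=C;out[360:600,320:620]=D[:240]
cv2.imwrite("pics/crop1.png",out)
E
```

```text
(no output)
```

View pics/crop1.png

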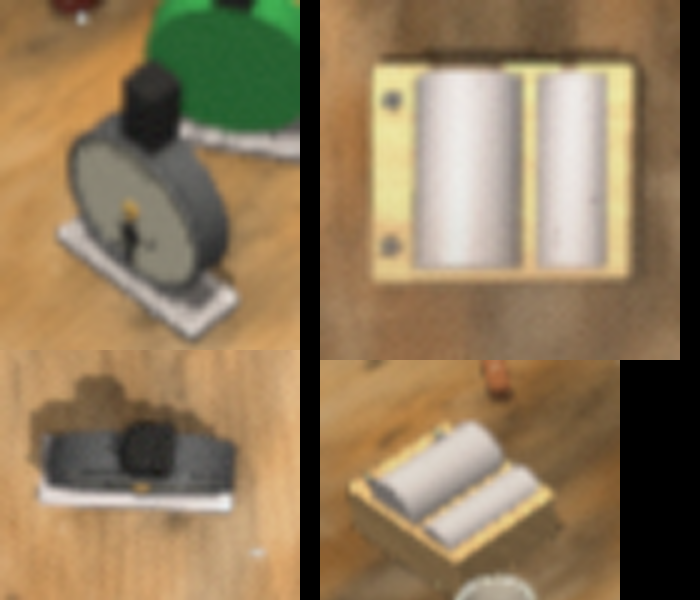

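The crop confirms it: grey gauge with the dial facing the robot, handle top at scene (285,212), base corners at scene (270,239), (292,254) and (300,249). The block has its thicker rail on the left (+y). Next I'll fit poses from both views, leaving height free as a check.

```bash
cat > h.py <<'E'
from rig import *
import numpy as np,cv2
from scipy.optimize import least_squares
def proj(c,p):
    k=camera_info(c);E=np.array(k['extrinsics']);q=(np.asarray(p)-E[:3,3])@E[:3,:3]
    return np.stack([k['fx']*q[:,0]/q[:,2]+k['cx'],k['fy']*q[:,1]/q[:,2]+k['cy']],1)
def place(v,m):
    x,y,z,t=v;R=np.array([[np.cos(t),-np.sin(t),0],[np.sin(t),np.cos(t),0],[0,0,1]]);return np.array(m)/1000@R.T+[x,y,z]
def fit(v0,obs):
    g=lambda v:np.concatenate([(proj(c,place(v,m))-np.array(p)).ravel() for c,m,p in obs])
    r=least_squares(g,v0,loss='soft_l1');return r.x,g(r.x).reshape(-1,2)
E
python3 - <<'E'
from h import *
np.set_printoptions(precision=4,suppress=True)
v,r=fit([.53,-.2,0,0],[("top",[[-20,55,10],[-20,-55,10]],[[278,216],[316.4,216.6]]),
 ("scene",[[-20,55,10],[-20,-55,10],[20,-55,10],[2,0,158]],[[269.7,239.2],[291.7,254.2],[299.7,249.2],[285.3,212.5]])])
print("gauge",v,r.tolist(),place(v,[[2,0,136],[2,0,158]]),proj("top",place(v,[[2,0,158]])))
w,r=fit([.51,.13,0,0],[("top",[[50,60,44],[50,-60,44],[-50,-60,44],[-50,60,44]],[[148.8,195.8],[192,195.8],[192,231.2],[148.8,231.7]]),
 ("scene",[[-50,60,44],[-50,-60,44],[50,-60,44],[50,60,44]],[[191,191],[211,203.6],[231.4,191.6],[210.4,178]])])
print("stud",w,r.round(1).tolist(),place(w,[[0,14,70]]))
s=sense();q=s['orientation']
from scipy.spatial.transform import Rotation as Ro
print(Ro.from_quat(q).as_matrix())
E
```

```text
gauge [ 0.5409 -0.2092 -0.0026 -0.0107] [[-0.1770004463053283, -0.0396969273286345], [-0.0534214830485098, 0.1857262867322902], [-0.713682655445723, -0.8537901055878478], [0.4787277028415815, 1.1569147819348018], [0.5415661698052077, -0.32191408753533324], [-0.029317400596653442, 0.2022681323366271]] [[ 0.5429 -0.2092  0.1334]
 [ 0.5429 -0.2092  0.1554]] [[299.8166 204.2775]]
stud [ 0.5226  0.1461 -0.0053  0.0196] [[0.1, 0.3], [-0.1, -0.1], [-0.3, 0.3], [-0.3, 0.2], [-0.5, -0.6], [1.2, 2.0], [0.9, 0.2], [0.2, -0.6]] [[0.5224 0.1601 0.0647]]
[[-0.9035  0.4285  0.0001]
 [ 0.4285  0.9035  0.0001]
 [-0.      0.0001 -1.    ]]
```

```bash
python3 - <<'E'
from h import *
np.set_printoptions(precision=3,suppress=True)
print(proj("scene",[[.268,.565,.192],[.268,.565,.4]]),proj("top",[[.268,.565,.192]]))
def ray(c,u,v,z):
    k=camera_info(c);E=np.array(k['extrinsics']);d=E[:3,:3]@[(u-k['cx'])/k['fx'],(v-k['cy'])/k['fy'],1]
    return E[:3,3]+d*(z-E[2,3])/d[2]
print(ray("scene",130,170,0),ray("scene",115,95,.2),ray("scene",115,95,.3),ray("top",0,250,.2),ray("top",30,240,0))
E
```

```text
[[ 78.604 140.63 ]
 [ 60.433  90.012]] [[-19.645 312.589]]
[0.405 0.513 0.   ] [0.527 0.721 0.2  ] [0.452 0.563 0.3  ] [0.42  0.521 0.2  ] [0.446 0.553 0.   ]
```

Careful with the scale: shifts go in units of 100 mm and turns go in units of 0.05 rad. That gives: -0.5806 m is -5.806, -0.5797 m is -5.797, 1.138 rad is 22.76.

>>> creep_tool --pt "-0.57 -1.2 0 3.6 0.085" --pt "-1.135 -2.394 0 7.4 0.085" --pt "-1.135 -2.394 0 11.2 0.085" --pt "-1.135 -2.394 0 15 0.085" --pt "-1.135 -2.394 0 18.8 0.085" --pt "-2.2 -3.18 0 22.76 0.085" --pt "-3.5 -4.13 0 22.76 0.085" --pt "-5.797 -5.806 0 22.76 0.085" --pt "-5.797 -5.806 0 22.76 0.085" --pt "-5.797 -5.806 0 22.76 0.085" --pt "-5.797 -5.806 0 22.76 0.085" --pt "-5.797 -5.806 0 22.76 0.085"

```text
time: 2.3
eef_pos: [0.477, -0.0866, 0.2169]
orientation: [0.71, 0.704, 0.001, 0.0]
ft_force: [1.6, 1.8, 0.4]
grip_width: 0.0849
gripper_force: 0.0
```

Converted, 0.066 m is 0.66, -0.12 m is -1.2.

>>> creep_tool --pt "-1.2 0.66 0 0 0.085" --pt "-1.2 0.66 0 0 0.085" --pt "-1.2 0.66 0 0 0.085" --pt "-1.2 0.66 0 0 0.085"

```text
time: 2.8
eef_pos: [0.5405, -0.2062, 0.2162]
orientation: [0.711, 0.703, -0.0, -0.0]
ft_force: [-0.7, -0.3, -0.6]
grip_width: 0.0846
gripper_force: 0.0
```

```bash
python3 - <<'E'
from h import *
a=get_image("scene");b=get_image("top")
f=lambda im,x,y,w,h,z:cv2.resize(im[y:y+h,x:x+w,::-1],None,fx=z,fy=z,interpolation=cv2.INTER_CUBIC)
cv2.imwrite("pics/c2.png",np.hstack([f(a,235,150,90,110,4.5),f(b,255,165,85,110,4.5)]))
s=sense();print(s['eef_pos'],s['orientation'],s['ft_force'],s['time'])
E
```

```text
[ 0.54042649 -0.20402921  0.21634362] [ 7.10159787e-01  7.04040206e-01  2.92344888e-04 -6.16204653e-04] [-0.40638885 -0.91707534  0.03371468] 2.9
```

View pics/c2.png

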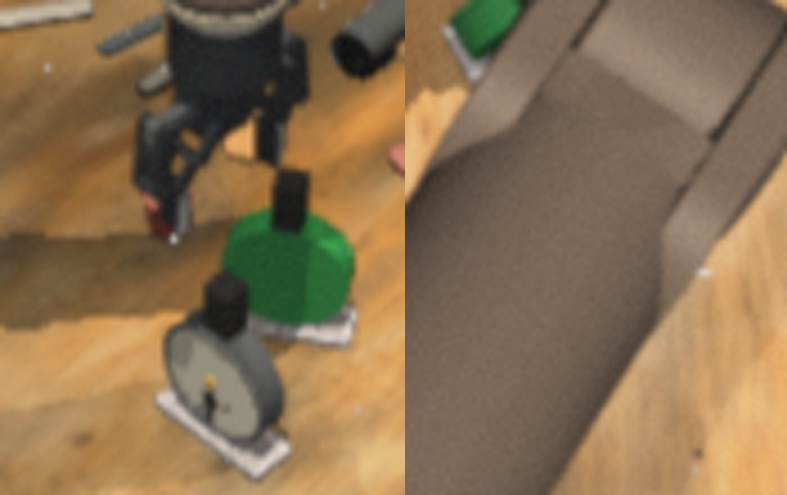

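The gripper is in line above the handle: fingers at scene (272,201) and (296,183), handle top at (285,212). Descending and closing now.

Converted, -0.003 m is -0.03, 0.0025 m is 0.025.

>>> creep_tool --pt "-0.03 0.025 0.4 0 0.085" --pt "-0.03 0.025 0.72 0 0.085" --pt "-0.03 0.025 0.72 0 0.085" --pt "-0.03 0.025 0.72 0 0.02" --pt "-0.03 0.025 0.72 0 0.02" --pt "-0.03 0.025 0.72 0 0.02" --pt "-0.03 0.025 0.72 0 0.02"

```text
time: 3.78
eef_pos: [0.5434, -0.2088, 0.145]
orientation: [0.711, 0.704, 0.0, 0.0]
ft_force: [-0.7, 0.8, -0.5]
grip_width: 0.0201
gripper_force: 0.0
```

```bash
python3 - <<'E'
from h import *
a=get_image("scene")
f=lambda im,x,y,w,h,z:cv2.resize(im[y:y+h,x:x+w,::-1],None,fx=z,fy=z,interpolation=cv2.INTER_CUBIC)
cv2.imwrite("pics/c3.png",f(a,235,150,100,110,5))
s=sense();print(s['eef_pos'],s['grip_width'],s['gripper_force'],s['ft_force'],s['time'])
p=s['eef_pos'];print(proj("scene",[p,p-[0,0,.006],p-[0,0,.025]]))
E
```

```text
[ 0.54333125 -0.20876753  0.14481907] 0.019666269443262867 0.0 [0.56138134 0.35074123 0.2019234 ] 3.825
[[285.22556866 214.88028294]
 [285.20803214 216.18558911]
 [285.15311948 220.27293402]]
```

View pics/c3.png

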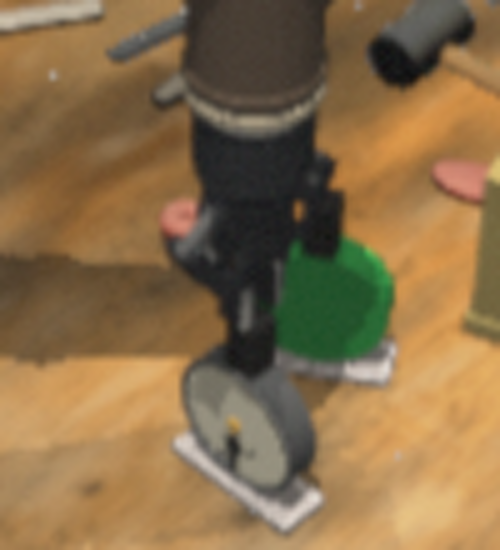

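>>> creep_tool --pt "0 0 0 0 0" --pt "0 0 0 0 0" --pt "0 0 0 0 0"

```text
time: 4.2
eef_pos: [0.5432, -0.2087, 0.1444]
orientation: [0.711, 0.704, -0.0, -0.0]
ft_force: [0.2, 0.3, -0.0]
grip_width: -0.0003
gripper_force: 0.0
```

```bash
python3 - <<'E'
from h import *
a=get_image("scene")[:,:,::-1];o=cv2.imread("pics/scene0.png")
p=sense()['eef_pos'];u=proj("scene",[p-[0,0,.006],p-[0,0,.025]])
f=lambda im:cv2.resize(im[180:250,260:308],None,fx=8,fy=8,interpolation=cv2.INTER_CUBIC)
A=f(a);
for q in u: cv2.circle(A,tuple(int(t) for t in (q-[260,180]+.5)*8),3,(0,0,255),-1)
cv2.imwrite("pics/c4.png",np.hstack([f(o),A]))
print(u)
E
```

```text
[[285.17448645 216.28032377]
 [285.11986492 220.36636825]]
```

View pics/c4.png

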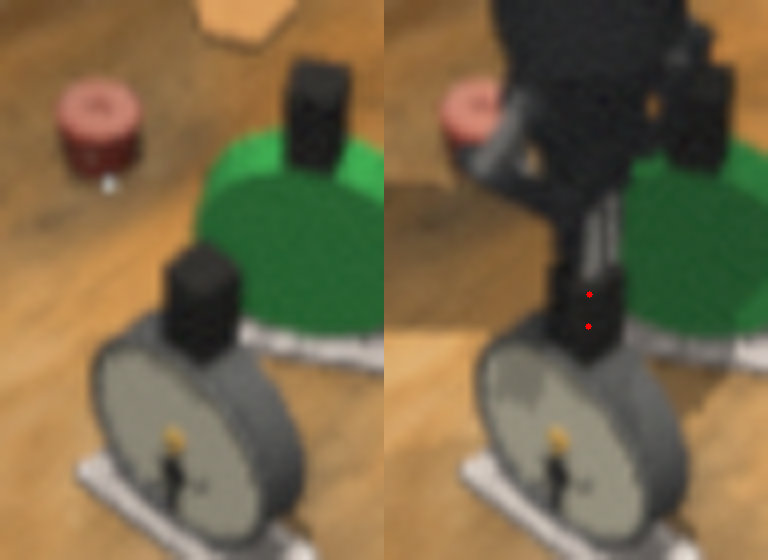

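```bash
python3 - <<'E'
from h import *
a=get_image("scene")[:,:,::-1];o=cv2.imread("pics/scene0.png")
g=lambda im:(255*np.clip(im/255*1.0,0,.35)**.5/.35**.5).astype(np.uint8)
f=lambda im:cv2.resize(im[195:235,270:305],None,fx=11,fy=11,interpolation=cv2.INTER_CUBIC)
c=cv2.imread("pics/c2.png")[:,:405];c=g(c)
P=np.array([.5404,-.2045,.2163])
for d in([-.0425,0,-.012],[.0425,0,-.012],[-.0425,0,-.025],[.0425,0,-.025]):
    q=(proj("scene",[P+d])[0]-[235,150]+.5)*4.5;cv2.circle(c,tuple(q.astype(int)),3,(0,0,255),-1)
out=np.zeros((600,800,3),np.uint8)
A=np.hstack([f(g(o)),f(g(a))])
out[:440,:770]=A if A.shape[1]==770 else A[:,:770]
cv2.imwrite("pics/c5.png",np.hstack([cv2.resize(A,None,fx=.55,fy=.55)[:242],c[120:362,90:350]]))
E
```

```text
(no output)
```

View pics/c5.png

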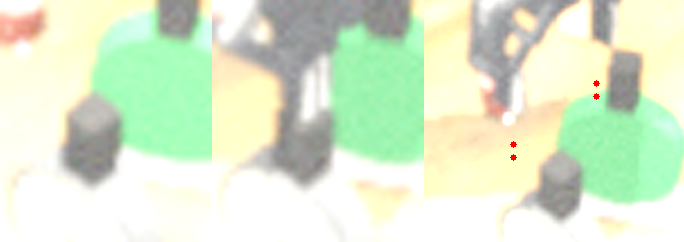

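```bash
python3 - <<'E'
from h import *
np.set_printoptions(precision=1,suppress=True)
P=[[0,0,0],[0,0,.05],[0,0,.1]]
print(proj("scene",P),proj("top",P))
print(proj("top",[[-.1,.1,0],[.1,.1,0],[.1,-.1,0]]),proj("scene",[[-.1,.1,0],[.1,.1,0],[.1,-.1,0],[-.1,-.1,0]]))
for c in("scene","top"):print(c,camera_info(c))
E
```

```text
[[115.4 305.2]
 [111.4 295.7]
 [107.3 285.7]] [[220.6 402.4]
 [218.4 408.6]
 [216.1 415.2]]
[[183.7 439.2]
 [185.6 365.4]
 [257.  366.1]] [[ 69.4 306. ]
 [124.3 269.2]
 [161.2 304.3]
 [105.2 346.2]]
scene {'fx': 490.8347074971898, 'fy': 490.8347074971898, 'cx': 276.6907011107431, 'cy': 219.0919597539696, 'extrinsics': array([[ 0.7, -0.5,  0.5, -0.3],
       [-0.7, -0.5,  0.5, -1. ],
       [-0. , -0.7, -0.7,  1.3],
       [ 0. ,  0. ,  0. ,  1. ]])}
top {'fx': 476.0923196857, 'fy': 476.0923196857, 'cx': 277.49191003664856, 'cy': 208.54189650295643, 'extrinsics': array([[ 0. , -1. ,  0.1,  0.4],
       [-1. , -0. , -0. , -0.1],
       [ 0. , -0.1, -1. ,  1.4],
       [ 0. ,  0. ,  0. ,  1. ]])}
```

```bash
python3 - <<'E'
import cv2,numpy as np
a=cv2.imread("pics/scene0.png")[230:370,40:200];b=cv2.imread("pics/top0.png")[330:420,150:290]
out=np.zeros((420,900,3),np.uint8)
A=cv2.resize(a,None,fx=2.6,fy=2.6);B=cv2.resize(b,None,fx=2.6,fy=2.6)
o=np.zeros((364,A.shape[1]+B.shape[1],3),np.uint8);o[:A.shape[0],:A.shape[1]]=A;o[:B.shape[0],A.shape[1]:]=B
cv2.imwrite("pics/c6.png",o);print(o.shape)
E
```

```text
(364, 780, 3)
```

View pics/c6.png

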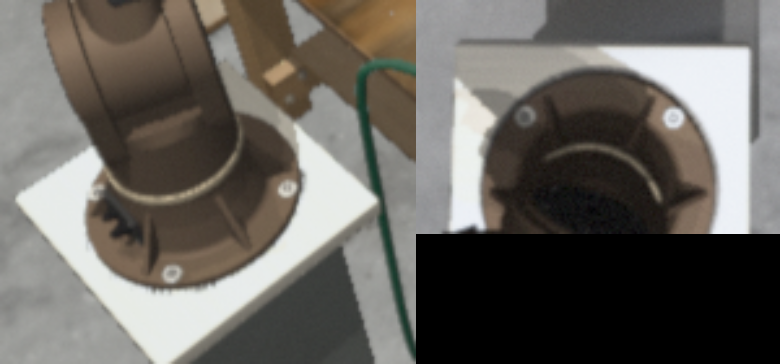

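The cameras agree with the robot's base: the flange centre is predicted at scene (115,304) and seen at (114,303). The fingertips, however, show about 5 px (roughly 20–40 mm) above where the reported pose puts them, so they probably shut just above the handle. I'll probe downward gently with the fingers closed.

>>> creep_tool --pt "0 0 0.02 0 0" --pt "0 0 0.04 0 0" --pt "0 0 0.06 0 0" --pt "0 0 0.06 0 0"

```text
time: 4.8
eef_pos: [0.5474, -0.2092, 0.1434]
orientation: [0.71, 0.704, 0.003, 0.003]
ft_force: [-3.8, 6.6, 41.7]
grip_width: 0.0
gripper_force: 20.9
```

```bash
python3 - <<'E'
from h import *
def ray(c,u,v,z):
    k=camera_info(c);E=np.array(k['extrinsics']);d=E[:3,:3]@[(u-k['cx'])/k['fx'],(v-k['cy'])/k['fy'],1]
    return E[:3,3]+d*(z-E[2,3])/d[2]
for z in(.12,.14,.16):print(ray("scene",286.4,215,z).round(3),ray("scene",285.6,212,z).round(3),ray("top",299.6,203,z).round(3))
E
```

```text
[ 0.564 -0.195  0.12 ] [ 0.572 -0.184  0.12 ] [ 0.549 -0.21   0.12 ]
[ 0.549 -0.209  0.14 ] [ 0.557 -0.197  0.14 ] [ 0.548 -0.209  0.14 ]
[ 0.534 -0.222  0.16 ] [ 0.543 -0.211  0.16 ] [ 0.546 -0.208  0.16 ]
```

Contact at reported z 0.144 puts the handle top (158 mm) right at the fingertips, so reported z reads about 38 mm low for this tool. I'll back off, open and descend to reported z ≈ 0.106.

Converted, -0.03 m is -0.3, -0.015 m is -0.15.

>>> creep_tool --pt "0 0 -0.15 0 0.03" --pt "0 0 -0.3 0 0.085" --pt "0 0 -0.3 0 0.085" --pt "0 0 -0.3 0 0.085" --pt "0 0 -0.3 0 0.085"

```text
time: 5.42
eef_pos: [0.5428, -0.2085, 0.1678]
orientation: [0.711, 0.704, -0.0, -0.0]
ft_force: [-0.6, 0.4, -0.2]
grip_width: 0.0848
gripper_force: 0.0
```

```bash
python3 - <<'E'
from h import *
a=get_image("scene")[:,:,::-1]
print([(np.round(d['point'],3).tolist(),round(d['confidence'],2)) for d in find_in("scene","gauge")])
s=sense();print(s['eef_pos'],s['grip_width'],s['ft_force'])
o=cv2.imread("pics/scene0.png")
d=cv2.matchTemplate(a[205:265,255:315],o[228:256,268:302],cv2.TM_CCOEFF_NORMED);print(cv2.minMaxLoc(d),"expected (13,23)")
E
```

```text
[([0.374, -0.575, 0.069], 0.93), ([0.526, -0.222, 0.07], 0.92), ([0.651, -0.181, 0.07], 0.79), ([0.507, 0.13, 0.043], 0.23)]
[ 0.54294246 -0.20864074  0.16800525] 0.08505330815647448 [ 0.23493535  0.17950322 -0.37920187]
(-0.0906408280134201, 0.9466076493263245, (22, 23), (13, 23)) expected (13,23)
```

Gauge unmoved. Descending in stages, watching the force.

Converted, 0.04 m is 0.4, 0.02 m is 0.2.

>>> creep_tool --pt "0 0 0.2 0 0.085" --pt "0 0 0.4 0 0.085" --pt "0 0 0.4 0 0.085"

```text
time: 5.9
eef_pos: [0.5421, -0.2082, 0.1271]
orientation: [0.711, 0.703, -0.001, -0.001]
ft_force: [-0.5, 0.3, -0.3]
grip_width: 0.0848
gripper_force: 0.0
```

>>> creep_tool --pt "0 0 0.12 0 0.085" --pt "0 0 0.22 0 0.085" --pt "0 0 0.22 0 0.085"

```text
time: 6.28
eef_pos: [0.5428, -0.2084, 0.1058]
orientation: [0.711, 0.704, -0.0, -0.001]
ft_force: [0.3, -0.7, -0.6]
grip_width: 0.0849
gripper_force: 0.0
```

>>> creep_tool --pt "0 0 0 0 0" --pt "0 0 0 0 0" --pt "0 0 0 0 0" --pt "0 0 0 0 0" --pt "0 0 0 0 0"

```text
time: 6.9
eef_pos: [0.5434, -0.2089, 0.1069]
orientation: [0.711, 0.704, 0.0, 0.0]
ft_force: [-0.3, -1.1, 4.2]
grip_width: 0.0254
gripper_force: 59.8
```

Gripped (25.4 mm, 60 N). Lifting and carrying to above the rail.

Converted, 0.368 m is 3.68, -0.1 m is -1, -0.03 rad is -0.6.

>>> creep_tool --pt "0 0 -0.3 0 0" --pt "0 0 -0.7 0 0" --pt "0.3 -0.02 -1 0 0" --pt "0.8 -0.05 -1 0 0" --pt "1.3 -0.08 -1 -0.2 0" --pt "1.8 -0.11 -1 -0.4 0" --pt "2.3 -0.14 -1 -0.6 0" --pt "2.8 -0.17 -1 -0.6 0" --pt "3.2 -0.2 -1 -0.6 0" --pt "3.55 -0.227 -1 -0.6 0" --pt "3.68 -0.227 -1 -0.6 0" --pt "3.68 -0.227 -1 -0.6 0"

```text
time: 8.4
eef_pos: [0.5239, 0.1597, 0.2061]
orientation: [0.7, 0.715, -0.0, -0.0]
ft_force: [-0.6, -0.6, -3.6]
grip_width: 0.0252
gripper_force: 59.1
```

>>> creep_tool --pt "0 0 0 0 0" --pt "0 0 0 0 0"

```text
time: 8.65
eef_pos: [0.5244, 0.1579, 0.2066]
orientation: [0.701, 0.713, -0.0, 0.0]
ft_force: [1.0, -0.3, -3.2]
grip_width: 0.0252
gripper_force: 59.1
```

```bash
python3 - <<'E'
from h import *
a=get_image("scene")[:,:,::-1]; cv2.imwrite("pics/raw7.png",a)
s=sense();print(s['eef_pos'],s['orientation'],s['ft_force'],s['moment'],s['grip_width'])
u=proj("scene",[[.522,.1595,.105]])[0];print(u)
x,y=int(u[0])-30,int(u[1])-35
A=cv2.resize(a[y:y+85,x:x+75],None,fx=7,fy=7,interpolation=cv2.INTER_CUBIC);cv2.imwrite("pics/c7.png",A);print(x,y)
E
```

```text
[0.52440227 0.15817724 0.20659745] [ 7.00753892e-01  7.13403093e-01 -1.30401870e-05  9.71196527e-05] [ 0.55085857 -0.31303416 -2.91522282] [-0.02286625  0.02118586 -0.0275918 ] 0.025075797695098684
[207.00546426 175.96892397]
177 140
```

View pics/c7.png

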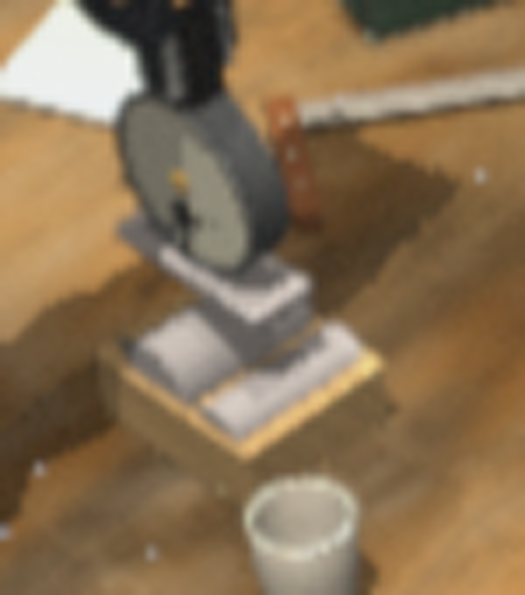

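The gauge is held level above the block, with the base at crop (215,270) and the higher rail beneath it at (190,350). Free weight reads about 3.3 N. Lowering to contact.

Converted, 0.026 m is 0.26, 0.024 m is 0.24.

>>> creep_tool --pt "0.01 0 0.12 0 0" --pt "0.01 0 0.24 0 0" --pt "0.01 0 0.26 0 0" --pt "0.01 0 0.26 0 0"

```text
time: 9.2
eef_pos: [0.5241, 0.1604, 0.1802]
orientation: [0.7, 0.714, -0.0, -0.0]
ft_force: [-0.1, 0.6, -3.2]
grip_width: 0.0255
gripper_force: 59.2
```

>>> creep_tool --pt "0 0 0.01 0 0" --pt "0 0 0.02 0 0" --pt "0 0 0.02 0 0"

```text
time: 9.57
eef_pos: [0.5242, 0.1605, 0.1786]
orientation: [0.7, 0.714, 0.0, 0.0]
ft_force: [0.3, -1.1, -3.3]
grip_width: 0.0255
gripper_force: 59.2
```

>>> creep_tool --pt "0 0 0.01 0 0" --pt "0 0 0.02 0 0" --pt "0 0 0.02 0 0"

```text
time: 9.95
eef_pos: [0.5243, 0.1605, 0.1768]
orientation: [0.7, 0.714, 0.0, -0.0]
ft_force: [-1.3, -0.2, 1.9]
grip_width: 0.0252
gripper_force: 59.9
```

On the rail: contact about 5 N at z 0.1768, a rise of 69.9 mm against the 70 mm rail. I'll hold level, then rectify an average of the dial pictures.

>>> creep_tool --pt "0 0 0 0 0" --pt "0 0 0 0 0" --pt "0 0 0 0 0" --pt "0 0 0 0 0" --pt "0 0 0 0 0" --pt "0 0 0 0 0" --pt "0 0 0 0 0"

```text
time: 10.82
eef_pos: [0.5244, 0.1606, 0.1768]
orientation: [0.7, 0.714, 0.0, 0.0]
ft_force: [-1.2, -1.3, 5.1]
grip_width: 0.0255
gripper_force: 60.3
```

```bash
cat >> h.py <<'E'
def rect(img,foot,yaw,roll=0.,xd=-12.,S=4,half=52):
    # dial plane (gauge y left, z up) about the pivot -> frontal view, S px per mm, image left = +y
    def W(y,z):
        z0=z+65; c,s=np.cos(roll),np.sin(roll)
        # roll about +x turns y toward z; leaning left by a = rotation -a about x ; here positive roll = lean left
        return [xd,y*c+z0*s,-y*s+z0*c]
    m=[W(half,half),W(-half,half),W(-half,-half),W(half,-half)]
    p=proj("scene",place([*foot,yaw],m)).astype(np.float32)
    n=2*half*S;H=cv2.getPerspectiveTransform(p+0.0,np.float32([[0,0],[n,0],[n,n],[0,n]]))
    return cv2.warpPerspective(img,H,(n,n),flags=cv2.INTER_CUBIC)
def avg(n=8): return np.mean([get_image("scene").astype(np.float32) for _ in range(n)],0)
E
python3 - <<'E'
from h import *
im=avg(10);np.save("lvl.npy",im)
s=sense();p=s['eef_pos'];print(s['time'],p,s['ft_force'],s['gripper_force'])
A=rect(im,[p[0]-.002,p[1],.07],.018,S=3)
o=cv2.imread("pics/scene0.png")[:,:,::-1].astype(np.float32)
B=rect(o,[.541,-.2092,-.0],-.0107,S=3)
cv2.imwrite("pics/c8.png",np.clip(np.hstack([B,A])[:,:,::-1]*1.2,0,255).astype(np.uint8))
for c in("fork_mid","pointer_tip"):print(c,[(np.round(d['point'],3).tolist(),round(d['confidence'],2)) for d in find_in("scene",c)])
E
```

```text
11.325 [0.52435928 0.16054071 0.17677594] [-1.67752456 -0.68895496  4.86753346] 60.31134009361267
fork_mid []
pointer_tip []
```

View pics/c8.png

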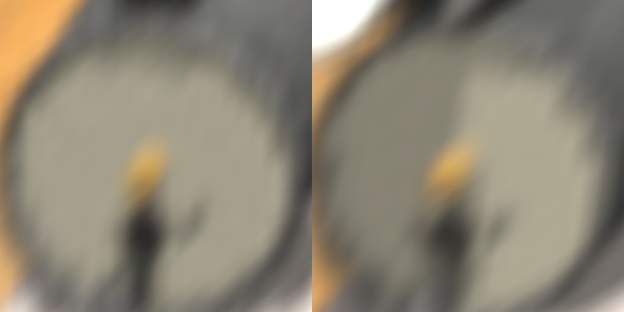

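The level step is done. The dial is too coarse from here to place the fork, so I'll lift the gauge towards the camera and turn the dial to face it, using numeric analysis only from now on.

Careful with the scale: shifts go in units of 100 mm and turns go in units of 0.05 rad. That gives: -0.27 m is -2.7, -0.2585 m is -2.585, -0.45 rad is -9.

>>> creep_tool --pt "0 0 -0.3 0 0" --pt "0 0 -0.8 0 0" --pt "-0.3 -0.09 -1.2 -3 0" --pt "-0.7 -0.2 -1.6 -6 0" --pt "-1.1 -0.34 -2 -9 0" --pt "-1.5 -0.46 -2.35 -12 0" --pt "-1.9 -0.58 -2.55 -15 0" --pt "-2.3 -0.7 -2.7 -17 0" --pt "-2.5 -0.76 -2.7 -17 0" --pt "-2.585 -0.79 -2.7 -17 0" --pt "-2.585 -0.79 -2.7 -17 0" --pt "-2.585 -0.79 -2.7 -17 0"

```text
time: 12.92
eef_pos: [0.4507, -0.0982, 0.4461]
orientation: [0.342, 0.94, -0.0, -0.0]
ft_force: [-0.6, -0.1, -3.6]
grip_width: 0.025
gripper_force: 60.0
```

>>> creep_tool --pt "0 0 0 0 0" --pt "0 0 0 0 0" --pt "0 0 0 0 0" --pt "0 0 0 0 0" --pt "0 0 0 0 0" --pt "0 0 0 0 0" --pt "0 0 0 0 0" --pt "0 0 0 0 0"

```text
time: 13.92
eef_pos: [0.4504, -0.0995, 0.4465]
orientation: [0.343, 0.939, 0.0, 0.0]
ft_force: [-0.5, -0.7, -3.0]
grip_width: 0.0256
gripper_force: 60.0
```

```bash
python3 - <<'E'
from h import *
from scipy.spatial.transform import Rotation as Ro
im=avg(12);np.save("near.npy",im)
s=sense();p=s['eef_pos'];Y=Ro.from_quat(s['orientation']).as_matrix()[:,1];yaw=np.arctan2(Y[1],Y[0])
print(s['time'],p,yaw,s['grip_width'])
foot=p-[.002*np.cos(yaw),.002*np.sin(yaw),.1069];np.save("nearpose.npy",[*foot,yaw])
A=rect(im,foot,yaw,S=4);g=A.mean(2);np.save("nearrect.npy",A)
# orange pivot centroid
w=(A[:,:,0]-A[:,:,2]);w=np.where(w>0.6*w[120:300,120:300].max(),w,0)[120:300,120:300];yy,xx=np.mgrid[120:300,120:300]
print("pivot px",(w*xx).sum()/w.sum(),(w*yy).sum()/w.sum(),"expect 208 208")
# dial print at 2mm
d=cv2.resize(g,(52,52),interpolation=cv2.INTER_AREA)
print("\n".join(" ".join(f"{int(v):3d}" for v in r[6:46]) for r in d[18:52]))
E
```

```text
14.525 [ 0.45036899 -0.09950884  0.44650066] 0.8699431200644581 0.025201769772714377
pivot px 200.9455150364944 215.6881209842921 expect 208 208
125 136 143 144 144 144 144 144 144 144 144 144 145 145 145 144 140 131 121 115 114 114 114 113 113 113 113 113 114 113 113 118 132 141 144 144 145 140 131 123
133 140 143 144 144 144 144 144 144 145 145 144 144 144 144 144 139 130 120 115 114 114 114 113 113 113 113 113 114 113 113 117 128 138 143 144 145 142 138 135
140 143 144 144 144 144 144 145 144 145 145 144 144 144 144 144 139 129 120 115 113 113 113 114 113 113 113 113 113 113 113 115 123 134 142 144 145 144 143 142
144 144 144 144 144 144 144 145 144 145 145 144 144 144 144 144 142 132 121 114 111 112 113 113 113 114 114 113 113 114 113 114 118 130 141 144 145 145 145 145
144 144 1
[... 4090 characters left out ...]
 144 143 141 138 129 124 123 112 100  91  83  80  81  85  89
 91  87  81  75  74  80  90 104 114 116 115 104  92  93 103 108  96  84  78  75  96 123 135 141 142 142 138 134 129 116 110 108 100  90  82  78  79  84  89  91
 93  89  85  79  74  74  80  90  97 100 102  94  84  83  89  92  84  76  73  76  98 121 131 135 136 134 127 120 112 100  94  93  89  85  82  81  84  89  91  93
107 103 100  95  89  85  85  87  89  89  91  85  74  71  74  77  74  71  72  78  94 109 116 121 123 121 113 104  97  90  86  85  84  85  86  86  88  91  94 102
127 123 120 117 113 109 107 104 101  96  90  81  73  71  74  77  77  76  78  83  89  96 100 103 104 102  96  89  85  83  89  96  98 101 103 102 101 100 103 117
```

```bash
cat > fk.py <<'E'
from h import *
from scipy.optimize import curve_fit
def bands(A,S=4,half=52,zs=range(26,46,3),x0=(-15,-5,-1),lo=-24,hi=12):
    g=A.mean(2);x=np.arange(g.shape[1])/S-half+.5/S;out=[]
    for z in zs:
        r=int((z+half)*S);p=g[r-4:r+5].mean(0);m=(x>lo)&(x<hi)
        def f(x,b,c,q,*a): return b+c*x+q*x*x-sum(a[3*i]*np.exp(-.5*((x-a[3*i+1])/a[3*i+2])**2) for i in range(3))
        try:
            P,_=curve_fit(f,x[m],p[m],[140,0,0]+sum([[30,c,2.] for c in x0],[]),bounds=([-500,-9,-1]+sum([[0,c-5,.8] for c in x0],[]),[500,9,1]+sum([[150,c+5,3.] for c in x0],[])),maxfev=20000)
            print(z,[f"amp{P[3+3*i]:.0f} x{P[4+3*i]:.1f} w{P[5+3*i]:.1f}" for i in range(3)],"res",np.abs(f(x[m],*P)-p[m]).mean().round(1))
        except Exception as e: print(z,e)
E
python3 - <<'E'
from fk import *
bands(np.load("nearrect.npy"))
E
```

```text
26 ['amp0 x-20.0 w0.8', 'amp67 x-3.9 w3.0', 'amp67 x2.1 w3.0'] res 1.6
29 ['amp9 x-10.0 w2.9', 'amp78 x-2.4 w3.0', 'amp49 x3.0 w3.0'] res 1.4
32 ['amp13 x-13.4 w1.9', 'amp77 x-1.6 w3.0', 'amp28 x4.0 w3.0'] res 1.3
35 ['amp30 x-13.7 w2.0', 'amp74 x-1.7 w2.9', 'amp25 x4.0 w3.0'] res 1.5
38 ['amp42 x-14.0 w2.0', 'amp73 x-1.8 w3.0', 'amp19 x4.0 w3.0'] res 1.7
41 ['amp39 x-14.2 w2.1', 'amp15 x-5.7 w1.2', 'amp68 x-1.2 w3.0'] res 1.2
44 ['amp37 x-13.9 w2.6', 'amp30 x-6.1 w1.9', 'amp63 x-1.1 w2.6'] res 0.7
```

Fork prongs sit 14.1 and 5.9 mm left of the dial centre line near the tip radius, 8 mm apart as stated. Their middle is about 8.7 mm left of the pointer, so the fork is at about 0.20 rad. Returning to the rail.

Converted, 0.26 m is 2.6, 0.2462 m is 2.462, 0.85 rad is 17.

>>> creep_tool --pt "0.2 0.45 0.2 3 0" --pt "0.43 0.95 0.5 6 0" --pt "0.66 1.45 0.9 9 0" --pt "0.88 1.95 1.3 12 0" --pt "1.05 2.32 1.7 15 0" --pt "1.113 2.462 2 17 0" --pt "1.113 2.462 2.3 17 0" --pt "1.113 2.462 2.5 17 0" --pt "1.113 2.462 2.6 17 0" --pt "1.113 2.462 2.6 17 0"

```text
time: 15.78
eef_pos: [0.524, 0.1604, 0.1863]
orientation: [0.7, 0.714, -0.0, -0.0]
ft_force: [-0.3, -0.3, -2.9]
grip_width: 0.0256
gripper_force: 59.9
```

>>> creep_tool --pt "0 0 0.03 0 0" --pt "0 0 0.06 0 0" --pt "0 0 0.06 0 0"

```text
time: 16.15
eef_pos: [0.5241, 0.1605, 0.1807]
orientation: [0.7, 0.714, 0.0, -0.0]
ft_force: [0.1, 0.4, -3.1]
grip_width: 0.0253
gripper_force: 60.1
```

>>> creep_tool --pt "0 0 0.02 0 0" --pt "0 0 0.03 0 0" --pt "0 0 0.04 0 0" --pt "0 0 0.045 0 0" --pt "0 0 0.045 0 0" --pt "0 0 0.045 0 0" --pt "0 0 0.045 0 0" --pt "0 0 0.045 0 0" --pt "0 0 0.045 0 0" --pt "0 0 0.045 0 0" --pt "0 0 0.045 0 0" --pt "0 0 0.045 0 0"

```text
time: 17.65
eef_pos: [0.5243, 0.1604, 0.1768]
orientation: [0.7, 0.714, 0.0, -0.0]
ft_force: [-2.3, -0.8, 5.7]
grip_width: 0.0257
gripper_force: 61.3
```

Converted, 0.0135 m is 0.135, 0.012 m is 0.12.

>>> creep_tool --pt "0 0 0.01 0 0" --pt "0.02 0 0.015 0 0" --pt "0.04 0 0.015 0 0" --pt "0.06 0 0.017 0 0" --pt "0.08 0 0.018 0 0" --pt "0.1 0 0.019 0 0" --pt "0.12 0 0.02 0 0" --pt "0.135 0 0.02 0 0" --pt "0.135 0 0.02 0 0"

```text
time: 18.77
eef_pos: [0.5245, 0.1733, 0.1757]
orientation: [0.7, 0.714, 0.001, 0.0]
ft_force: [-4.9, -2.6, 15.7]
grip_width: 0.025
gripper_force: 63.3
```

```bash
python3 - <<'E'
from h import *
s=sense();print(s['eef_pos'],s['ft_force'].round(1),s['moment'].round(2))
E
```

```text
[0.52451264 0.17332372 0.17570505] [-4.9 -2.6 15.7] [-1.12  1.39 -0.02]
```

```bash
cat > tilt.py <<'E'
from fk import *
def patch(img,foot,yaw,a,S=3):
    c,s=np.cos(a),np.sin(a);W=lambda y,z:[-20,y*c+z*s,-y*s+z*c]
    p=proj("scene",place([*foot,yaw],[W(62,22),W(-62,22),W(-62,-4),W(62,-4)])).astype(np.float32)
    w,h=124*S,26*S
    return cv2.warpPerspective(img,cv2.getPerspectiveTransform(p,np.float32([[0,0],[w,0],[w,h],[0,h]])),(w,h)).mean(2)
def footof(tcp,a): # grip point 137 mm up, leaning left by a
    return np.array([tcp[0]-.002,tcp[1]-.137*np.sin(a),tcp[2]+.0301-.137*np.cos(a)])
ref=patch(np.load("lvl.npy"),footof(np.array([.5244,.1606,.1768]),0),.018,0)
def tilt(im,tcp):
    best=[]
    for a in np.arange(-.06,.48,.02):
        P=patch(im,footof(tcp,a),.018,a)
        r=cv2.matchTemplate(P,ref[12:-12,15:-15],cv2.TM_CCOEFF_NORMED);_,m,_,l=cv2.minMaxLoc(r);best.append((m,a,l))
    b=sorted(best,reverse=True)[:3];return [(round(float(m),3),round(float(a),2),l) for m,a,l in b]
E
python3 - <<'E'
from tilt import *
im=avg(4);tcp=sense()['eef_pos']
print("level",tilt(np.load("lvl.npy"),np.array([.5244,.1606,.1768])));print(tilt(im,tcp))
E
```

```text
level [(1.0, 0.0, (15, 12)), (0.996, 0.02, (7, 13)), (0.996, -0.02, (23, 11))]
[(0.963, 0.04, (17, 10)), (0.96, 0.02, (26, 9)), (0.96, 0.06, (8, 11))]
```

>>> creep_tool --pt "0.03 0 0.01 0 0" --pt "0.06 0 0.02 0 0" --pt "0.09 0 0.03 0 0" --pt "0.12 0 0.03 0 0" --pt "0.13 0 0.03 0 0" --pt "0.13 0 0.03 0 0"

```text
time: 19.73
eef_pos: [0.5245, 0.1869, 0.1733]
orientation: [0.7, 0.714, 0.001, 0.0]
ft_force: [-6.3, -2.6, 22.5]
grip_width: 0.0254
gripper_force: 64.5
```

```bash
python3 - <<'E'
from tilt import *
im=avg(4);s=sense();print(s['eef_pos'],s['ft_force'].round(1),s['moment'].round(2));print(tilt(im,s['eef_pos']))
E
```

```text
[0.52450493 0.18683152 0.1733559 ] [-5.7 -2.1 21.2] [-1.07  1.84 -0.13]
[(0.936, 0.1, (8, 7)), (0.935, 0.08, (16, 6)), (0.933, 0.12, (0, 8))]
```

```bash
python3 - <<'E'
from tilt import *
print("lvl");bands(rect(np.load("lvl.npy"),[.5224,.1605,.07],.018),zs=(35,38,41,44))
im=avg(10);np.save("t1.npy",im);tcp=sense()['eef_pos']
for a in(.1,.16):
    print(a);bands(rect(im,footof(tcp,a),.018,a),zs=(35,38,41,44),x0=(-15,-7,-4))
E
```

```text
lvl
35 ['amp23 x-11.8 w3.0', 'amp43 x-5.4 w3.0', 'amp18 x-0.4 w3.0'] res 0.9
38 ['amp19 x-12.0 w3.0', 'amp36 x-6.1 w3.0', 'amp23 x-0.9 w3.0'] res 0.8
41 ['amp15 x-14.0 w3.0', 'amp36 x-7.4 w3.0', 'amp31 x-1.8 w3.0'] res 1.0
44 ['amp11 x-17.3 w3.0', 'amp32 x-9.0 w3.0', 'amp38 x-3.2 w3.0'] res 1.0
0.1
35 ['amp13 x-10.0 w2.1', 'amp44 x-4.7 w2.6', 'amp56 x1.0 w3.0'] res 3.3
38 ['amp7 x-10.0 w1.4', 'amp48 x-5.1 w2.6', 'amp61 x1.0 w3.0'] res 3.8
41 ['amp12 x-10.0 w1.5', 'amp58 x-5.2 w2.7', 'amp62 x1.0 w3.0'] res 3.8
44 ['amp18 x-10.0 w1.8', 'amp53 x-5.3 w2.7', 'amp50 x1.0 w3.0'] res 2.3
0.16
35 ['amp35 x-11.2 w3.0', 'amp46 x-5.8 w3.0', 'amp21 x0.3 w3.0'] res 0.9
38 ['amp43 x-11.9 w3.0', 'amp53 x-6.4 w3.0', 'amp30 x-0.6 w3.0'] res 0.9
41 ['amp45 x-13.3 w3.0', 'amp55 x-7.7 w3.0', 'amp35 x-1.9 w3.0'] res 0.9
44 ['amp37 x-14.8 w3.0', 'amp46 x-9.3 w3.0', 'amp34 x-3.6 w3.0'] res 0.7
```

```bash
cat >> tilt.py <<'E'
def tilt2(im,tcp):
    A=np.arange(-.04,.4,.01);X=[];M=[]
    for a in A:
        r=cv2.matchTemplate(patch(im,footof(tcp,a),.018,a),ref[12:-12,15:-15],cv2.TM_CCOEFF_NORMED);_,m,_,l=cv2.minMaxLoc(r);X.append(l);M.append(m)
    X=np.array(X);M=np.array(M);k=np.argmin(abs(X[:,0]-15)-M*2);i=np.argmax(M)
    return "consistent",A[k].round(2),X[k],M[k].round(3),"best",A[i].round(2),X[i],M[i].round(3)
def report(n=4):
    im=avg(n);s=sense();print(s['time'],s['eef_pos'].round(4),s['ft_force'].round(1),s['gripper_force'].round(1),*tilt2(im,s['eef_pos']));return im
E
```

>>> creep_tool --pt "0 0 0.01 0 0" --pt "0 0 0.018 0 0" --pt "0 0 0.025 0 0" --pt "0 0 0.025 0 0"

```text
time: 20.92
eef_pos: [0.5251, 0.189, 0.1727]
orientation: [0.7, 0.714, 0.003, -0.001]
ft_force: [-10.3, 2.3, 39.4]
grip_width: 0.0254
gripper_force: 67.3
```

```bash
python3 -c "
from tilt import *
print(*tilt2(np.load('t1.npy'),np.array([.5245,.1868,.1733])));report()"
```

```text
consistent 0.08 [17  5] 0.935 best 0.09 [12  6] 0.936Traceback (most recent call last):
  File "<string>", line 3, in <module>
    print(*tilt2(np.load('t1.npy'),np.array([.5245,.1868,.1733])));report()
                                                                   ~~~~~~^^
  File "tilt.py", line 23, in report
    im=avg(n);s=sense();print(s['time'],s['eef_pos'].round(4),s['ft_force'].round(1),s['gripper_force'].round(1),*tilt2(im,s['eef_pos']));return im
                                                                                     ^^^^^^^^^^^^^^^^^^^^^^^^
AttributeError: 'float' object has no attribute 'round'
```

```bash
sed -i "s/s\['gripper_force'\].round(1)/round(s['gripper_force'],1)/" tilt.py
```

>>> creep_tool --pt "0.02 0 0 0 0" --pt "0.04 0 0.003 0 0" --pt "0.06 0 0.006 0 0" --pt "0.08 0 0.01 0 0" --pt "0.1 0 0.013 0 0" --pt "0.1 0 0.013 0 0"

```text
time: 21.88
eef_pos: [0.5244, 0.1986, 0.1702]
orientation: [0.7, 0.714, 0.002, -0.0]
ft_force: [-8.6, 2.6, 27.0]
grip_width: 0.025
gripper_force: 65.7
```

```bash
python3 -c "
from tilt import *
report()"
```

```text
22.075 [0.5244 0.1986 0.1702] [-7.5  2.9 26.9] 65.6 consistent 0.35 [16 12] 0.68 best 0.16 [0 6] 0.915
```

```bash
sed -i 's/ref\[12:-12,15:-15\],cv2.TM_CCOEFF_NORMED);_,m,_,l=cv2.minMaxLoc(r);X/ref[12:-12,36:-36],cv2.TM_CCOEFF_NORMED);_,m,_,l=cv2.minMaxLoc(r);X/; s/abs(X\[:,0\]-15)/abs(X[:,0]-36)/' tilt.py
```

>>> creep_tool --pt "0.02 0 0.003 0 0" --pt "0.04 0 0.007 0 0" --pt "0.06 0 0.01 0 0" --pt "0.06 0 0.01 0 0"

```text
time: 22.58
eef_pos: [0.5242, 0.204, 0.1686]
orientation: [0.7, 0.714, 0.002, -0.0]
ft_force: [-5.6, 1.4, 20.5]
grip_width: 0.0255
gripper_force: 64.7
```

```bash
python3 -c "
from tilt import *
print(*tilt2(np.load('t1.npy'),np.array([.5245,.1868,.1733])));np.save('t2.npy',report())"
```

```text
consistent 0.09 [36  6] 0.938 best 0.13 [19  8] 0.942
22.775 [0.5242 0.204  0.1686] [-5.5  1.4 20.4] 64.7 consistent 0.13 [35  4] 0.905 best 0.21 [3 7] 0.935
```

Two tilt estimates disagree (0.13 and 0.21), so I'll check directly: the grip holds the lean, so lift to the camera view and read the pointer against the fork there.

>>> creep_tool --pt "0 0 -0.3 0 0" --pt "0 0 -0.8 0 0" --pt "-0.3 -0.09 -1.2 -3 0" --pt "-0.8 -0.2 -1.6 -6 0" --pt "-1.3 -0.34 -2 -9 0" --pt "-1.8 -0.46 -2.35 -12 0" --pt "-2.3 -0.58 -2.55 -15 0" --pt "-2.7 -0.7 -2.8 -17 0" --pt "-2.9 -0.78 -2.8 -17 0" --pt "-3.025 -0.8 -2.8 -17 0" --pt "-3.025 -0.8 -2.8 -17 0" --pt "-3.025 -0.8 -2.8 -17 0"

```text
time: 24.28
eef_pos: [0.4496, -0.0994, 0.4454]
orientation: [0.342, 0.94, -0.0, -0.001]
ft_force: [0.1, 0.5, -3.0]
grip_width: 0.025
gripper_force: 61.7
```

>>> creep_tool --pt "0 0 0 0 0" --pt "0 0 0 0 0" --pt "0 0 0 0 0" --pt "0 0 0 0 0" --pt "0 0 0 0 0" --pt "0 0 0 0 0" --pt "0 0 0 0 0" --pt "0 0 0 0 0"

```text
time: 25.28
eef_pos: [0.4493, -0.1011, 0.4462]
orientation: [0.343, 0.939, 0.0, 0.0]
ft_force: [-0.0, 0.2, -2.6]
grip_width: 0.0254
gripper_force: 61.7
```

```bash
cat > near.py <<'E'
from tilt import *
from scipy.spatial.transform import Rotation as Ro
def near(fn):
    im=avg(8);np.save(fn,im);s=sense();p=s['eef_pos'];Y=Ro.from_quat(s['orientation']).as_matrix()[:,1];yaw=np.arctan2(Y[1],Y[0]);print(s['time'],p,yaw)
    R=np.load("nearrect.npy").mean(2);best=[]
    m=np.zeros(R.shape,np.uint8);n=R.shape[0]//2
    for a in np.arange(0,.36,.02):
        d=.137*np.sin(a);foot=p+np.array([-.002*np.cos(yaw)+d*np.sin(yaw),-.002*np.sin(yaw)-d*np.cos(yaw),.0301-.137*np.cos(a)])
        A=rect(im,foot,yaw,a);r=cv2.matchTemplate(A.mean(2).astype(np.float32),R[40:-40,40:-40].astype(np.float32),cv2.TM_CCOEFF_NORMED);_,sc,_,l=cv2.minMaxLoc(r);best.append((sc,a,l,A))
    best.sort(key=lambda t:-t[0]);print([(round(b[0],3),round(b[1],2),b[2]) for b in best[:4]])
    return best[0]
E
python3 - <<'E'
from near import *
b=near("near2.npy");np.save("near2rect.npy",b[3])
d=cv2.resize(b[3].mean(2),(52,52),interpolation=cv2.INTER_AREA)
print("\n".join(" ".join(f"{int(v):3d}" for v in r[10:36]) for r in d[30:51]))
E
```

```text
25.675 [ 0.44926119 -0.10112746  0.44621828] 0.8698749518573136
[(0.735, np.float64(0.14), (80, 25)), (0.733, np.float64(0.16), (75, 26)), (0.728, np.float64(0.18), (69, 26)), (0.722, np.float64(0.2), (62, 27))]
133 143 145 145 145 145 145 145 145 142 129 118 114 113 114 114 114 113 112 109  92  83  94 107 123 138
131 143 145 145 145 145 145 145 145 140 126 117 114 114 114 113 112 110 107 101  81  72  84 102 124 139
128 141 145 145 144 145 145 145 145 138 126 117 114 114 114 113 108 101  93  82  64  57  71  95 121 137
122 138 144 145 145 144 145 145 144 139 128 118 114 114 113 110 101  88  73  58  45  39  53  82 112 131
110 132 142 145 144 144 145 145 144 141 131 120 115 114 112 105  91  73  54  38  30  27  38  66  99 117
 99 125 139 144 145 144 145 145 144 143 133 120 115 114 111 101
[... 900 characters left out ...]
  99 115 128 135 139 142 143 144 142 135 108  76  62  79 101  99 105 124 138
102 104 103  97  89  82  81  87 100 112 120 129 136 139 143 144 138 110  77  63  82 103 100 100 116 136
100 102 102  98  90  83  78  79  87  96 105 116 126 130 136 141 137 110  77  65  86 100  95  92 110 135
100 103 101  97  92  86  80  76  79  83  90 102 112 119 128 136 130 106  77  67  84  91  85  85 106 131
101 105  99  94  91  88  82  78  78  79  82  90  96 102 112 120 116  97  75  65  74  77  75  79 102 124
105 106  98  93  90  89  87  84  82  79  79  82  84  89  95 100  96  83  70  63  66  70  72  76  94 109
108 108  98  92  90  90  90  90  88  84  81  80  80  80  82  84  80  73  68  63  65  72  80  89  98 103
```

```bash
cat > reg.py <<'E'
from near import *
H=72;S=3
def nrect(im,pose): return rect(im,pose[:3],pose[3],0,S=S,half=H).mean(2).astype(np.float32)
def hp(g): return np.log(np.clip(g,5,None)).astype(np.float32)
lv=np.load("near.npy");lp=np.load("nearpose.npy");T=nrect(lv,lp)
yy,xx=np.mgrid[0:T.shape[0],0:T.shape[1]];X=xx/S-H;Z=H-yy/S   # mm rel pivot
rr=np.hypot(X+1.5,Z+1)
mask=((rr<53)&~((abs(X+1.5)<6)&(Z<8))&~(Z>42)|((Z<-52)&(Z>-64)&(abs(X)<52))).astype(np.uint8)*255
def register(im,tcp,yaw):
    foot=[tcp[0]-.002*np.cos(yaw),tcp[1]-.002*np.sin(yaw),tcp[2]-.1069];I=nrect(im,[*foot,yaw]);best=(-1,)
    for a in np.arange(.08,.36,.04):
        # grip point (0,+71 up) is pivot of lean; leaning left turns picture counter-clockwise
        c,s=np.cos(a),np.sin(a);gx,gy=H*S,(H-71)*S
        # template -> input : rotate about grip point
        M=np.array([[c,-s,gx-c*gx+s*gy],[s,c,gy-s*gx-c*gy]],np.float32)
        for M0 in (M,np.array([[c,s,gx-c*gx-s*gy],[-s,c,gy+s*gx-c*gy]],np.float32)):
            try: cc,W=cv2.findTransformECC(hp(T),hp(I),M0.copy(),cv2.MOTION_EUCLIDEAN,(3,300,1e-6),mask,5)
            except cv2.error: continue
            if cc>best[0]: best=(cc,np.arctan2(W[1,0],W[0,0]),W)
            print(round(a,2),round(cc,3),np.arctan2(W[1,0],W[0,0]).round(3))
    W=best[2];A=cv2.warpAffine(I,W,(T.shape[1],T.shape[0]),flags=cv2.INTER_CUBIC|cv2.WARP_INVERSE_MAP)
    print("best",best[0],best[1],"shift of foot/grip:",[(W@[H*S,(H+z)*S,1]/S-H).round(1).tolist() for z in(65,0,-71)])
    return best,A
def show(A,x0=-24,x1=20,z0=-48,z1=-10):
    d=cv2.resize(A,(H,H),interpolation=cv2.INTER_AREA)
    c0,c1=(x0+H)//2,(x1+H)//2;r0,r1=(H-z1)//2,(H-z0)//2
    print("x ",*[f"{2*c-H+1:4d}" for c in range(c0,c1)])
    for r in range(r0,r1):print(f"{H-2*r-1:4d}"," ".join(f"{int(v):4d}" for v in d[r,c0:c1]))
E
python3 - <<'E'
from reg import *
b,A=register(np.load("near2.npy"),np.array([.44926,-.10113,.44622]),.86987)
np.save("A2.npy",A);show(T,z1=-24);show(A,z1=-24)
E
```

```text
0.08 0.691 -0.065
0.12 0.691 -0.065
0.16 0.691 -0.065
0.2 0.691 -0.065
0.24 0.691 -0.065
0.28 0.691 -0.067
0.32 0.236 -0.253
0.32 0.691 -0.065
best 0.6909434478330171 -0.06732327 shift of foot/grip: [[26.5, 59.9], [22.2, -5.0], [17.4, -75.8]]
x   -23  -21  -19  -17  -15  -13  -11   -9   -7   -5   -3   -1    1    3    5    7    9   11   13   15   17   19
 -25  144  141  136  133  128  122  116   99   72   47   32   25   27   34   54   78   90   93   95  103  109  115
 -27  145  144  142  140  138  133  124  110   86   60   41   31   35   46   66   87  100  105  107  110  112  118
 -29  145  145  145  144  143  139  132  125  106   79   56   42   47   65   82   99  113  118  116  114  114  122
 -31  144  145  145  143  139  136  136  135  120   94   68   53   61   84   99  113  126  131  127  120  117  126
 -33  144  145  145  141  130  127  134  139  129  103   76   62   72   97  108  121  134  139  134  126  124  131
 -35  144  145  145  137  119  117  128  137  128  102   77   65   78  103  113  125  139  143  141  135  132  137
 -37  145  145  144  132  109  108  124  135  124   98
[... 1428 characters left out ...]
  145  145
 -37  142  142  139  136  137  140  136  127  109   81   65   74   98  102  108  128  140  145  145  145  145  145
 -39  136  140  141  141  142  143  141  133  111   80   63   74   99   99  104  122  136  144  145  146  145  144
 -41  128  135  138  141  142  143  144  139  115   82   62   75  101  101  100  112  132  143  144  144  144  141
 -43  113  121  128  134  137  141  143  142  119   85   64   77  100   98   94  104  129  142  143  141  139  133
 -45   96  103  113  123  127  133  138  140  119   87   67   77   95   90   84   96  124  137  137  131  128  121
 -47   83   88   98  109  114  122  130  132  115   86   67   72   82   79   77   91  117  128  126  118  112  105
```

The pointer now sits about 7.3 mm left of the right prong, where about 4.1 mm would be centred, so the lean is about 0.28 against a fork at about 0.205. I need to lean back by about 0.075. I'll set the rail under the left part of the base and press gently.

>>> creep_tool --pt "0.2 0.45 0.2 3 0" --pt "0.43 0.95 0.5 6 0" --pt "0.66 1.45 0.9 9 0" --pt "0.88 1.95 1.3 12 0" --pt "1.12 2.4 1.7 15 0" --pt "1.218 2.603 2 17 0" --pt "1.218 2.603 2.3 17 0" --pt "1.218 2.603 2.5 17 0" --pt "1.218 2.603 2.62 17 0" --pt "1.218 2.603 2.62 17 0"

```text
time: 26.92
eef_pos: [0.5238, 0.1763, 0.1838]
orientation: [0.7, 0.714, -0.0, -0.0]
ft_force: [0.1, -0.1, -2.5]
grip_width: 0.0253
gripper_force: 61.6
```

>>> creep_tool --pt "0 0 0.02 0 0" --pt "0 0 0.04 0 0" --pt "0 0 0.06 0 0" --pt "0 0 0.08 0 0" --pt "0 0 0.08 0 0"

```text
time: 27.55
eef_pos: [0.5245, 0.1767, 0.177]
orientation: [0.7, 0.714, 0.001, 0.0]
ft_force: [-2.1, 0.2, 4.8]
grip_width: 0.0253
gripper_force: 62.5
```

Careful with the scale: shifts go in units of 100 mm and turns go in units of 0.05 rad. That gives: 0.004 m is 0.04, 0.003 m is 0.03.

>>> creep_tool --pt "0 0 0.01 0 0" --pt "0 0 0.02 0 0" --pt "0 0 0.03 0 0" --pt "0 0 0.04 0 0" --pt "0 0 0.04 0 0"

```text
time: 28.18
eef_pos: [0.5255, 0.1776, 0.1766]
orientation: [0.7, 0.714, 0.003, -0.0]
ft_force: [-11.9, -1.1, 43.2]
grip_width: 0.0255
gripper_force: 68.1
```

>>> creep_tool --pt "0 0 0.01 0 0" --pt "0 0 0.02 0 0" --pt "0 0 0.02 0 0"

```text
time: 28.55
eef_pos: [0.5262, 0.1783, 0.1764]
orientation: [0.7, 0.714, 0.004, -0.001]
ft_force: [-16.3, -0.1, 60.6]
grip_width: 0.0252
gripper_force: 71.6
```

Converted, -0.008 m is -0.08, -0.006 m is -0.06.

>>> creep_tool --pt "-0.02 0 -0.01 0 0" --pt "-0.04 0 -0.01 0 0" --pt "-0.06 0 -0.01 0 0" --pt "-0.08 0 -0.01 0 0" --pt "-0.08 0 -0.01 0 0"

```text
time: 29.18
eef_pos: [0.5262, 0.1717, 0.1764]
orientation: [0.7, 0.715, 0.005, -0.001]
ft_force: [-11.9, 4.8, 47.0]
grip_width: 0.0251
gripper_force: 69.1
```

Geometry suggests the lean is now about 0.21–0.23. Checking in the near view again.

Converted, -0.276 m is -2.76, -0.2705 m is -2.705, -0.45 rad is -9.

>>> creep_tool --pt "0 0 -0.3 0 0" --pt "0 0 -0.8 0 0" --pt "-0.3 -0.09 -1.2 -3 0" --pt "-0.8 -0.2 -1.6 -6 0" --pt "-1.3 -0.34 -2 -9 0" --pt "-1.8 -0.46 -2.35 -12 0" --pt "-2.2 -0.6 -2.55 -15 0" --pt "-2.5 -0.73 -2.76 -17 0" --pt "-2.705 -0.814 -2.76 -17 0" --pt "-2.705 -0.814 -2.76 -17 0"

```text
time: 30.42
eef_pos: [0.4473, -0.1057, 0.4475]
orientation: [0.345, 0.939, 0.0, 0.0]
ft_force: [0.7, 0.1, -4.1]
grip_width: 0.0253
gripper_force: 62.1
```

>>> creep_tool --pt "0 0 0 0 0" --pt "0 0 0 0 0" --pt "0 0 0 0 0" --pt "0 0 0 0 0" --pt "0 0 0 0 0" --pt "0 0 0 0 0" --pt "0 0 0 0 0" --pt "0 0 0 0 0"

```text
time: 31.42
eef_pos: [0.4482, -0.1037, 0.4472]
orientation: [0.343, 0.939, 0.0, 0.0]
ft_force: [0.1, -0.0, -3.2]
grip_width: 0.025
gripper_force: 62.1
```

```bash
python3 - <<'E'
from reg import *
im=avg(6);np.save("near3.npy",im);s=sense();p=s['eef_pos'];Y=Ro.from_quat(s['orientation']).as_matrix()[:,1];yaw=np.arctan2(Y[1],Y[0]);print(s['time'],p,yaw)
np.save("near3pose.npy",[*p,yaw])
for a in(.22,):
    d=.137*np.sin(a);foot=p+np.array([-.002*np.cos(yaw)+d*np.sin(yaw),-.002*np.sin(yaw)-d*np.cos(yaw),.0301+.0028-.137*np.cos(a)])
    A=rect(im,foot,yaw,a,S=3,half=72).mean(2);show(A,x0=-30,x1=22,z1=-8)
E
```

```text
31.725 [ 0.44821189 -0.10368988  0.44720561] 0.8699277950009048
x   -29  -27  -25  -23  -21  -19  -17  -15  -13  -11   -9   -7   -5   -3   -1    1    3    5    7    9   11   13   15   17   19   21
  -9  146  145  146  146  145  134  120  115  113  114  114  114  113  112  108   98   91   96  104  114  132  143  145  146  146  146
 -11  146  146  146  146  144  134  122  115  114  113  113  114  113  110  105   93   90  101  109  119  134  144  146  146  146  145
 -13  146  146  146  146  144  136  124  116  114  114  114  113  109  102   93   79   83  101  110  121  134  142  146  146  145  143
 -15  146  146  146  145  145  138  125  116  113  113  114  110  100   86   71   59   73   96  106  117  131  141  145  144  141  136
 -17  146  146  146  146  146  139  125  116  111  109  112  
[... 1398 characters left out ...]
  146  146  146  146  146
 -39   94  104  116  129  139  144  146  147  147  139  113   81   64   70   80   85   91  113  137  145  146  146  146  146  146  146
 -41   81   89  103  120  132  139  141  143  145  133  105   76   63   72   82   86   90  116  140  145  146  146  146  146  146  146
 -43   78   82   92  105  118  127  133  136  138  122   95   72   64   75   88   87   93  121  141  146  146  146  146  145  146  145
 -45   78   78   83   90  101  109  115  121  124  109   85   67   64   78   91   88   98  126  139  143  145  146  144  142  142  139
 -47   83   79   78   79   85   92   97  103  104   93   75   63   64   78   90   86  102  125  134  138  140  140  136  133  133  128
```

```bash
python3 - <<'E'
from reg import *
v=np.load("near3pose.npy");p=v[:3];yaw=v[3];a=.22;im=np.load("near3.npy")
d=.137*np.sin(a);foot=p+np.array([-.002*np.cos(yaw)+d*np.sin(yaw),-.002*np.sin(yaw)-d*np.cos(yaw),.0329-.137*np.cos(a)])
A=rect(im,foot,yaw,a,S=3,half=72).mean(2);x=np.arange(A.shape[1])/3-72+.17
for G,lab,m0,p0 in((T,"lvl",-10,-1),(A,"now",-3,-4.5)):
  for z in(37,39,41,43,45):
    r=int((72+z)*3);y=G[r-2:r+3].mean(0);k=(x>m0-13)&(x<m0+15)
    f=lambda x,b,c,q,m,al,ar,ap,pp,wp:b+c*x+q*x*x-al*np.exp(-.5*((x-m+4.1)/2)**2)-ar*np.exp(-.5*((x-m-4.1)/2)**2)-ap*np.exp(-.5*((x-pp)/wp)**2)
    P,_=curve_fit(f,x[k],y[k],[140,0,0,m0,40,35,60,p0,2.4],bounds=([0,-5,-.5,m0-5,10,10,25,p0-6,1.7],[300,5,.5,m0+5,70,70,90,p0+6,2.9]),maxfev=20000)
    print(lab,z,"mid %.1f ptr %.1f diff %.1f amps %.0f %.0f %.0f w%.1f"%(P[3],P[7],P[7]-P[3],*P[4:7],P[8]),np.abs(f(x[k],*P)-y[k]).mean().round(1))
E
```

```text
lvl 37 mid -9.7 ptr -1.2 diff 8.5 amps 43 11 68 w2.8 1.2
lvl 39 mid -9.9 ptr -1.2 diff 8.7 amps 47 15 70 w2.8 1.4
lvl 41 mid -10.0 ptr -1.1 diff 8.9 amps 44 18 67 w2.8 1.6
lvl 43 mid -10.0 ptr -1.0 diff 9.0 amps 35 21 61 w2.6 1.4
lvl 45 mid -9.8 ptr -1.1 diff 8.7 amps 25 25 49 w2.3 0.9
now 37 mid -1.3 ptr -1.6 diff -0.3 amps 61 41 44 w1.9 2.1
now 39 mid -1.8 ptr -4.4 diff -2.5 amps 10 45 65 w2.9 2.9
now 41 mid -2.1 ptr -2.5 diff -0.4 amps 64 50 42 w1.7 2.5
now 43 mid -2.5 ptr -3.1 diff -0.6 amps 59 46 37 w1.7 2.7
now 45 mid -2.8 ptr -3.5 diff -0.7 amps 54 42 34 w1.7 2.4
```

The pointer sits within about 1 mm of the fork middle. I'll set it down centred on the rail (base coordinate about 0) with light force so the lean stays.

>>> creep_tool --pt "0.2 0.45 0.2 3 0" --pt "0.43 0.95 0.5 6 0" --pt "0.66 1.45 0.9 9 0" --pt "0.92 1.95 1.3 12 0" --pt "1.17 2.43 1.7 15 0" --pt "1.344 2.77 2 17 0" --pt "1.344 2.77 2.3 17 0" --pt "1.344 2.77 2.5 17 0" --pt "1.344 2.77 2.62 17 0" --pt "1.344 2.77 2.62 17 0"

```text
time: 32.98
eef_pos: [0.524, 0.1946, 0.1848]
orientation: [0.7, 0.714, -0.0, -0.0]
ft_force: [0.6, 0.3, -3.1]
grip_width: 0.0255
gripper_force: 61.9
```

>>> creep_tool --pt "0 0 0.02 0 0" --pt "0 0 0.05 0 0" --pt "0 0 0.08 0 0" --pt "0 0 0.1 0 0" --pt "0 0 0.1 0 0"

```text
time: 33.6
eef_pos: [0.524, 0.1947, 0.1751]
orientation: [0.7, 0.714, -0.0, -0.0]
ft_force: [-0.4, 0.3, -2.9]
grip_width: 0.0253
gripper_force: 61.9
```

Converted, 0.003 m is 0.03, 0.002 m is 0.02.

>>> creep_tool --pt "0 0 0.01 0 0" --pt "0 0 0.02 0 0" --pt "0 0 0.03 0 0" --pt "0 0 0.03 0 0"

```text
time: 34.1
eef_pos: [0.5241, 0.1947, 0.1721]
orientation: [0.7, 0.714, -0.0, -0.0]
ft_force: [-0.7, -0.3, -3.2]
grip_width: 0.0258
gripper_force: 61.9
```

>>> creep_tool --pt "0 0 0.005 0 0" --pt "0 0 0.01 0 0" --pt "0 0 0.01 0 0"

```text
time: 34.48
eef_pos: [0.5241, 0.1947, 0.1712]
orientation: [0.7, 0.714, -0.0, -0.0]
ft_force: [-0.5, 0.3, -3.3]
grip_width: 0.0251
gripper_force: 61.9
```

>>> creep_tool --pt "0 0 0.005 0 0" --pt "0 0 0.01 0 0" --pt "0 0 0.01 0 0"

```text
time: 34.85
eef_pos: [0.5242, 0.1948, 0.1706]
orientation: [0.7, 0.714, 0.0, -0.0]
ft_force: [-1.3, 0.1, 2.2]
grip_width: 0.0255
gripper_force: 62.7
```

>>> creep_tool --pt "0 0 0.005 0 0" --pt "0 0 0.01 0 0" --pt "0 0 0.01 0 0"

```text
time: 35.22
eef_pos: [0.5244, 0.1951, 0.1704]
orientation: [0.7, 0.714, 0.001, -0.0]
ft_force: [-3.5, 0.9, 12.8]
grip_width: 0.0252
gripper_force: 64.2
```

Converted, -0.0004 m is -0.004.

>>> creep_tool --pt "0 0 -0.004 0 0" --pt "0 0 -0.004 0 0" --pt "0 0 -0.004 0 0" --pt "0 0 -0.004 0 0" --pt "0 0 -0.004 0 0" --pt "0 0 -0.004 0 0" --pt "0 0 -0.004 0 0" --pt "0 0 -0.004 0 0" --pt "0 0 -0.004 0 0" --pt "0 0 -0.004 0 0" --pt "0 0 -0.004 0 0" --pt "0 0 -0.004 0 0"

```text
time: 36.72
eef_pos: [0.5243, 0.195, 0.1705]
orientation: [0.7, 0.714, 0.001, -0.0]
ft_force: [-3.2, 0.7, 8.8]
grip_width: 0.0256
gripper_force: 63.5
```

```bash
python3 - <<'E'
from reg import *
im=report(6);p=sense()['eef_pos'];a=.21
A=rect(im,footof(p,a)+[0,0,.0028],.018,a,S=3,half=72).mean(2);show(A,x0=-24,x1=16,z0=-48,z1=-34)
E
```

```text
37.025 [0.5243 0.195  0.1705] [-2.9 -1.1  9.1] 63.5 consistent 0.21 [34  4] 0.931 best 0.24 [23  5] 0.934
x   -23  -21  -19  -17  -15  -13  -11   -9   -7   -5   -3   -1    1    3    5    7    9   11   13   15
 -35  110  118  121  122  119  110   97   83   76   80   90  102  112  121  125  126  128  132  135  137
 -37  113  121  126  127  123  112   96   84   81   86   96  105  112  118  123  126  131  135  136  137
 -39  114  122  128  129  123  109   92   82   82   87   95  101  107  113  119  125  132  135  136  137
 -41  113  121  127  127  118  101   86   79   80   85   91   95  101  109  117  126  133  136  137  137
 -43  110  119  123  121  108   91   80   76   79   83   86   89   96  106  118  129  135  135  136  136
 -45  108  114  116  110   97   83   76   75   77   79   80   85   95  108  121  131  133  133  134  133
 -47  103  108  108  100   88   78   74   74   75   76   78   86   98  111  122  129  130  131  130  126
```

On the rail: tilt reads about 0.21 rad, the contact is about 12 N, the pointer and fork show as one cluster, and everything is still. Handing in.

```bash
python3 -c "
from rig import *
print(close_job())"
```

```text
the job is handed in; nothing more can be done
None
```

I handed the job in at about 37 s with the gauge still gripped and its base bearing on the higher rail at about 12 N, leaning about 0.21 rad left; when last read close up, just before this final set-down, the pointer was within about 1 mm of the fork's middle. The hand-in returned no verdict.

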